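# Raise the lane barrier and push the vial tray through

### The arm

A 6-joint arm with a two-finger parallel gripper is mounted at the origin on a cart in front of the work surface, level with it; the furniture and walls round the work are solid. World frame = base frame: x ahead of the robot, y to its left, z up, the work surface at z = 0. Lengths are in mm, angles in rad, forces in N, time in s.
With the tool pointing down it reaches from about 275 to 775 mm from the base axis. Payload 14.6 kg.
Tool frame: the origin (TCP) lies midway between the tips of the shut fingers; the grasp point (between the pads) lies 19 mm behind it (tcp_to_grasp is the distance from the TCP to the grasp point, in mm); x points along the fingers, y is the direction in which the jaws open and shut, and the axes are right-handed (so a half turn about x gives the same grasp; the last joint's range is limited). The gripper opens to 85 mm and grips with 20 to 120 N. Pads are 22 mm wide; open, the fingers measure 114 mm over their backs; the gripper's body (76 mm by 85 mm) begins 54 mm behind the grasp point. The pads swing forward as they close: fully open they stand 13 mm farther back than shut.
Start: joints at [-1.305, 0.263, -0.048, 1.259, 0, 1.415], TCP at [214.452, -479.206, 231.278] pointing down, gripper open.
Joint ranges: [-2.65, 2.65], [-0.89, 1.7], [-1.18, 1.37], [-2.13, 2.11], [-1.35, 1.29], [-3.14, 3.14]. Speed limits (rad/s): [1.89, 1.89, 2.57, 2.79, 3.14, 3.14].

### API

Orientations are given as a unit quaternion [x, y, z, w].
In Python, from plant import observe, camera, camera_info, job_done, boxes_of, tip_of, tcp_to_grasp gives the robot as it stands.
- The arm moves only by the tool carry_out, never from a script. Its argument "rows" is a list that holds one entry, the list of rows, each a list of 5 numbers: the shift along the tool's x, y, z in m, then the turn about the tool's x in degrees, then the opening, from -1 (shut) to 1 (fully open). In form: [[[x, y, z, twist, gripper], ...]]. A call has 1 to 20 rows; each row is the pose to reach, as a shift and turn from the pose measured when the call began, along the tool's axes at that moment; what a row does not reach only later rows make up. A row lasts 1/8 s, in which the tool goes at most 62.5 mm and 10.7 degrees, less where a joint would pass 70% of its speed; a pose out of reach is approached as far as the arm can. A call with a gripper value outside its range is refused whole. The fingers move at their own pace and stop on an object; "squeeze" is the grip in N (left out, the last holds). Time passes only in rows, so rows that repeat a pose let the fingers close. It gives the time, the measured TCP pose, the force and the opening at its end, in the units of the state.
- observe(): the state, without advancing time (a new reading comes with each control period).
- camera(name): name is "scene" or "top" or "wrist"; returns (picture, depth): 400x640x3 uint8, blue, green, red; 400x640 float32, mm along the optical axis (not along the pixel's ray), 0 where there is no reading.
- camera_info(name): a dict with "K" (3x3 intrinsics, pixels), "k1" (the pictures are not rectified: a ray, as slopes to the right and down, at radius r is drawn at 1 + k1 r^2 times it, then the intrinsics apply), "rvec" (rotation vector, rad) and "tvec" (3), from world to camera coordinates, as OpenCV has them. Camera axes: x right, y down, z forward; pixel columns grow to the right and rows downward; lengths in mm; the calibration is good to about 2 mm. A picture is of the moment at which its call begins: read the wrist's pose just before it. camera_info takes no time and is no camera call; for the wrist camera it gives the pose at the moment of the call.
- job_done(): hands the job in, once; it reports no verdict.
Trained networks look in the newest picture that a camera, given by its name, has taken for a name from the list of things; names that differ only in an ending like _2 or _b are one class to them, and where a whole thing is asked for, a point or a joint stands for the part that bears it (a point fixed in the world has none). Each returns a list of dicts, best first, with "score" (0 to 1); they miss things now and then, are a little off and sometimes report something else, mostly with a low value. They report only what shows in the picture. A call takes as long as a camera call.
- boxes_of(camera, label): "xyz" ([x, y, z] in mm, in the coordinates of the camera as it stood for that picture, good to about 4 mm: the middle of the surface that is visible of it).
- tip_of(camera, label): "xyz" ([x, y, z] in mm, in the coordinates of the camera as it stood for that picture, good to about 4 mm: a listed point, or the origin of a listed thing).
The state is a dict: "time": time; "joint_pos": joint angles; "dq": joint speeds; "joint_torque": joint torques, N m; "position": TCP position; "tcp_rot": TCP orientation; "force": force on the tool from outside, world axes, zero at the start; "wrist_torque": the same for the moment, N m; "opening": finger opening in mm.
Only numpy, scipy, OpenCV 4.12 (cv2) and the standard library are available. Lean on these libraries where they do the work, as an engineer would, in place of code of your own. Each camera call takes 0.05 s, during which the arm holds its last target. There are 200 camera calls.

### The job

With the fingertips, push the lowered counterweighted barrier arm up past its balance point so that it stays raised by itself, then push the vial tray along its lane, under the raised arm, until it rests fully home against the end stop. Grasp and lift nothing: the tray slides on the board, its four vials stay standing in it, and the things standing round the lane stay where they are.

Things in the scene. Friction and masses are not known exactly. Their poses are not given: they have to be found in the camera images.
- lane_board: fixed grey board, 385 x 257 mm, its top 12 mm above the table, carrying the tray's lane. Origin on the table under the point where the barrier arm crosses the middle of the lane; x runs along the lane from its start (near the robot) to the end stop, y to the left, z up. It ends at y = +112 mm: the arm's free end hangs over the bare table, reaching 65 mm past that edge
- lane_start (a point): middle of the lane's open end, on the board's top, at the board's x = -195 mm. Aluminium side rails run from here to the end stop, 152 mm apart inside, 8 mm thick, 20 mm high above the board
- barrier (a joint): angle of the barrier arm about its hinge, rad: 0 lowered (level across the lane, in its rest), about 1.75 fully raised against its stop, leaning 10 degrees away from the lane. Balance point about 0.69: from below it the arm falls back to 0, from above it the arm swings on by itself, in a second or so, to 1.75 and stays. About 1 N upward at the free end starts it rising
- hinge (a point): centre of the arm's hinge, fixed, 100 mm above the table, right of the lane (board x = 0, y = -115 mm). The axis lies along the board's x; the free end swings up and over to the right. Two cheeks, 118 mm high above the table, hold it (x within 26 mm, y within 20 mm). A dark steel counterweight of 40 mm diameter sits above and behind it on the arm's tail
- barrier_end (a point): point on the arm's axis near its free end, 255 mm from the hinge, moving with it. The arm is a straight tube of 14 mm diameter with a 16 mm black end cap, 292 mm long from the hinge; lowered, it lies along the board's +y with its axis 100 mm above the table. From 220 to 290 mm from the hinge it is free from below and all round
- plate (a point): middle of the lower edge of the grey plate, 120 mm wide and 4 mm thick, that hangs from the arm 55 to 175 mm from the hinge and bars the lane; the edge is 55 mm below the arm's axis. It moves with the arm
- rest (a point): bottom of the thin forked rest that carries the lowered arm, left of the lane at the board's y = +96 mm; its steel prongs are 32 mm wide along x and reach 111 mm above the table
- tray: aluminium vial tray, 143 x 145 x 54 mm, 0.3 kg or so, origin at the centre of its underside, z up; it stands on the board in the lane before the barrier, square to the lane to within a few degrees. Its flat rear and front faces lie 70 to 72 mm from the origin along its x, parallel to the board's x; solid to push from the underside up to 40 mm
- vial_a: stoppered clear glass vial, 23 mm diameter, 48 mm high, origin at the centre of its foot; it stands in a hole of the tray with its foot 40 mm above the tray's underside
- vial_b: stoppered clear glass vial, 23 mm diameter, 48 mm high, origin at the centre of its foot; it stands in a hole of the tray with its foot 40 mm above the tray's underside
- vial_c: stoppered clear glass vial, 23 mm diameter, 48 mm high, origin at the centre of its foot; it stands in a hole of the tray with its foot 40 mm above the tray's underside
- vial_d: stoppered clear glass vial, 23 mm diameter, 48 mm high, origin at the centre of its foot; it stands in a hole of the tray with its foot 40 mm above the tray's underside
- bay (a point): where the tray's origin must end: on the board's top, in the middle of the lane, 95 mm past the barrier, with the tray against the end stop. The stop is 30 mm high above the board and its face lies at the board's x = +165 mm
- lamp: bystander: glass spirit lamp, 48 mm diameter, 100 mm high, right of the lane, origin at the centre of its foot
- tape: bystander: roll of tape lying flat, 98 mm diameter, 25 mm high, right of the lane, origin at the centre of its underside
- open_vial: bystander: small open vial, 26 mm diameter, 44 mm high, left of the lane near its start, origin at the centre of its foot
- dish: bystander: glass Petri dish base, 96 mm diameter, 18 mm high, left of the lane near its end, origin at the centre of its underside

How it is judged (in metres and radians):
On the way, in this order (a step that is already met when the one before it is completed fails the run):
1. the barrier arm stands raised by itself, touched by nothing, the tray still before it (value of joint barrier above 1.6 rad and contact force between barrier and the fingers below 0.05 N and contact force between barrier and the arm below 0.05 N and x of tray in the frame of lane_board below -0.06 m), for 0.3 s.
2. the tray is in the bay at the end stop (x of tray in the frame of bay between -0.01 and 0.006 m and y of tray in the frame of bay between -0.01 and 0.01 m and height (world z) of tray below 0.018 m), for 0.2 s.
At the end, for the whole second after the job is handed in: the barrier arm stays fully raised (above 1.6 rad) by itself; the tray lies flat on the board against the end stop (within 10 mm), at rest, with all four vials standing in it (all of step 2 and value of joint barrier above 1.6 rad and angle between each of vial_a, vial_b, vial_c, vial_d's own z axis and vertical below 0.2 rad and z of each of vial_a, vial_b, vial_c, vial_d in the frame of tray above 0.03 m and linear speed of tray below 0.01 m/s); the robot touches nothing.
It fails at once if the tray is lifted or tipped (height (world z) of tray above 0.03 m or angle between tray's own z axis and vertical above 0.2 rad).
It fails at once if a vial is lifted or knocked over (z of any of vial_a, vial_b, vial_c, vial_d in the frame of tray above 0.06 m or angle between any of vial_a, vial_b, vial_c, vial_d's own z axis and vertical above 0.5 rad).
It fails at once if a bystander beside the lane is shifted by more than 25 mm (distance of any of lamp, tape, open_vial, dish from where it was at the start of the episode above 0.025 m).
It also fails if it takes over 59 s, if anything falls off the work surface, if the arm or the gripper's body presses on something with over 40 N, if the wrist force passes 120 N, or if a joint passes its speed limit or range.

## Working session

There is one attempt and no reset: what is moved stays moved. The work goes in short steps, Python scripts to look and compute and a tool call to move; the robot and the scene stay as the last step left them, time stands still between calls to the robot, and variables do not carry over. Pictures are saved under pics/ and viewed, about 8 in all and at most 12, crops included, and the job is handed in when it is done.

Besides the shell and the picture viewer there is one more tool, called after "Call:" as name([rows], argument=value, ...), one row to a line, values as JSON. carry_out: Moves the arm, as the interface text tells. Its arguments: {"type":"object","properties":{"rows":{"type":"array"},"squeeze":{"type":"number"}},"required":["rows"]}

```bash
mkdir -p pics
cat > h.py <<'E'
import numpy as np, cv2
from scipy.spatial.transform import Rotation as R
from plant import *
def w(cam,p):
    i=camera_info(cam); M=cv2.Rodrigues(np.array(i["rvec"],float))[0]
    return M.T@(np.array(p,float)-np.array(i["tvec"],float).ravel())
def px(cam,P):
    i=camera_info(cam); M=cv2.Rodrigues(np.array(i["rvec"],float))[0]
    c=M@np.array(P,float)+np.array(i["tvec"],float).ravel(); s=c[:2]/c[2]
    s=s*(1+i["k1"]*(s@s)); K=np.array(i["K"]); return K[:2,:2]@s+K[:2,2]
def cloud(cam,depth):
    i=camera_info(cam);K=np.array(i["K"],float);M=cv2.Rodrigues(np.array(i["rvec"],float))[0]
    v,u=np.mgrid[0:400,0:640]
    p=cv2.undistortPoints(np.stack([u,v],-1).reshape(-1,1,2).astype(float),K,np.array([i["k1"],0,0,0.])).reshape(400,640,2)
    c=np.dstack([p*depth[...,None],depth]); return (c-np.array(i["tvec"],float).ravel())@M
E
python3 - <<'E'
from h import *
s=observe();print(s["time"],s["position"],s["tcp_rot"],s["force"],R.from_quat(s["tcp_rot"]).as_matrix().round(2).tolist(),tcp_to_grasp)
ims=[]
for c in("scene","top"):
    im,d=camera(c);np.save(c+".npy",d);ims.append(im);cv2.imwrite(f"pics/{c}.png",im)
    for l in("lane_start","hinge","barrier_end","plate","rest","tray","bay","lane_board","lamp","tape","open_vial","dish"):
        r=tip_of(c,l)[:1]
        print(c,l,[(round(x["score"],2),w(c,x["xyz"]).round(0).tolist()) for x in r])
cv2.imwrite("pics/a.png",cv2.resize(np.vstack(ims),None,fx=.75,fy=.75))
E
```

```text
0.0 [ 214.37719891 -478.9557448   230.8192935 ] [-0.69148763 -0.14805002  0.69154055 -0.14730143] [ 0.16919575 -0.21569046  0.01718544] [[-0.0, 0.41, -0.91], [0.0, -0.91, -0.41], [-1.0, -0.0, -0.0]] 18.700000000000003
scene lane_start [(0.85, [425.0, -16.0, 12.0])]
scene hinge [(0.98, [617.0, -135.0, 101.0])]
scene barrier_end [(0.89, [625.0, 119.0, 102.0])]
scene plate [(0.85, [626.0, -19.0, 46.0])]
scene rest [(0.66, [629.0, 77.0, 95.0])]
scene tray [(0.98, [506.0, -17.0, 16.0])]
scene bay [(0.92, [722.0, -27.0, 9.0])]
scene lane_board [(0.8, [623.0, -21.0, -0.0])]
scene lamp []
scene tape [(0.89, [650.0, -245.0, -1.0])]
scene open_vial [(0.9, [489.0, 162.0, 1.0])]
scene dish [(0.9, [704.0, 135.0, 1.0])]
top lane_start [(0.55, [706.0, 133.0, -1.0])]
top hinge [(0.72, [622.0, -138.0, 91.0])]
top barrier_end [(0.72, [635.0, 124.0, 101.0])]
top plate [(0.56, [625.0, -21.0, 42.0])]
top rest [(0.83, [631.0, 76.0, 93.0])]
top tray [(0.68, [512.0, -8.0, 11.0])]
top bay [(0.63, [718.0, -28.0, 15.0])]
top lane_board [(0.63, [629.0, -20.0, -1.0])]
top lamp [(0.85, [489.0, -198.0, -2.0])]
top tape [(0.56, [652.0, -239.0, 0.0])]
top open_vial [(0.52, [491.0, 164.0, -1.0])]
top dish [(0.69, [709.0, 133.0, 2.0])]
```

View pics/a.png

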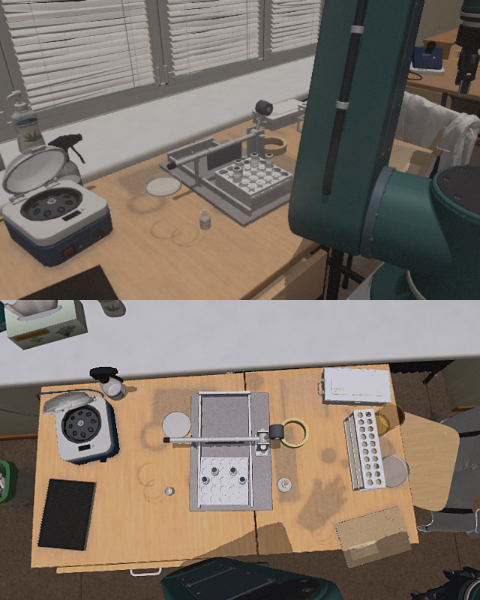

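The pictures show the barrier lowered across the board, with the hinge and counterweight on the right beside the tape and the tray before it. The tool stays vertical, so pushing the counterweight over looks like an alternative to reaching under the free end. I'll measure both ends closely.

Run:
```python
from h import *
a=cv2.imread("pics/scene.png")[120:300,190:430];b=cv2.imread("pics/top.png")[110:290,200:440]
cv2.imwrite("pics/b.png",cv2.resize(np.vstack([a,b]),None,fx=1.66*1,fy=1.66,interpolation=cv2.INTER_CUBIC))
for c in("top","scene"):
    d=np.load(c+".npy");P=cloud(c,d);ok=d>0
    X,Y,Z=[P[...,k] for k in range(3)]
    near=ok&(X>400)&(X<830)&(Y>-300)&(Y<180)
    m=near&(Z>114)&(abs(X-622)<60)&(Y<-120)
    print(c,"CW n",m.sum(),P[m].min(0).round(),P[m].max(0).round(),P[m].mean(0).round())
    q=P[m]
    for lo in range(-230,-110,10):
        k=q[(q[:,1]>=lo)&(q[:,1]<lo+10)]
        if len(k):print(lo,len(k),k.min(0).round(),k.max(0).round())
    m=near&(Z>85)&(Z<112)&(Y>-90)&(Y<170)&(abs(X-627)<20)
    q=P[m];print("tube",len(q),np.polyfit(q[:,1],q[:,0],1),q[:,1].max(),np.percentile(q[:,2],95))
    m=near&(abs(Z-32)<4)&(X>420)&(X<800)
    for y0 in(-103,60):
        q=P[m&(abs(Y-y0)<16)];
        if len(q)>20:print("rail",y0,len(q),np.polyfit(q[:,0],q[:,1],1),np.polyval(np.polyfit(q[:,0],q[:,1],1),625))
    m=near&(abs(Z-52)<5)&(X<610)&(abs(Y+20)<100); q=P[m];print("tray",len(q),q.min(0).round(),q.max(0).round(),cv2.minAreaRect(q[:,:2].astype(np.float32)))
```

```text
top CW n 512 [ 595. -188.  114.] [ 638. -121.  194.] [ 614. -159.  169.]
-190 52 [ 598. -188.  164.] [ 633. -180.  188.]
-180 93 [ 595. -180.  158.] [ 632. -170.  193.]
-170 111 [ 596. -170.  159.] [ 633. -160.  194.]
-160 114 [ 598. -160.  115.] [ 637. -150.  191.]
-150 80 [ 596. -150.  114.] [ 637. -140.  184.]
-140 38 [ 597. -140.  114.] [ 638. -130.  121.]
-130 24 [ 598. -130.  114.] [ 638. -121.  118.]
tube 766 [5.15556399e-02 6.23541307e+02] 156.19000084526124 108.32627748558659
rail -103 468 [-4.63336047e-02 -7.10978085e+01] -100.05631149442377
rail 60 433 [-5.37704369e-02  9.33161161e+01] 59.709593035967885
tray 2073 [ 437. -118.   47.] [599.  58.  57.] ((519.1582641601562, -29.609092712402344), (172.66700744628906, 163.16513061523438), 88.62151336669922)
scene CW n 546 [ 591. -184.  114.] [ 638. -120.  194.] [ 609. -155.  163.]
-190 17 [ 594. -184.  160.] [ 598. -180.  186.]
-180 51 [ 594. -179.  156.] [ 632. -170.  192.]
-170 98 [ 592. -170.  154.] [ 632. -160.  194.]
-160 199 [ 595. -160.  115.] [ 635. -150.  192.]
-150 137 [ 594. -150.  114.] [ 636. -140.  185.]
-140 24 [ 593. -139.  114.] [ 637. -130.  119.]
-130 20 [ 591. -129.  114.] [ 638. -120.  120.]
tube 1005 [4.86493532e-02 6.19762660e+02] 156.49157563359873 108.04752102630825
rail -103 90 [-2.94846445e-02 -8.11087048e+01] -99.53660753869099
rail 60 654 [-3.80956118e-02  8.25536245e+01] 58.74386716180888
tray 1444 [ 430. -120.   47.] [599.  63.  57.] ((518.301025390625, -27.814773559570312), (175.5417938232422, 171.1829071044922), 86.88140869140625)
```

View pics/b.png

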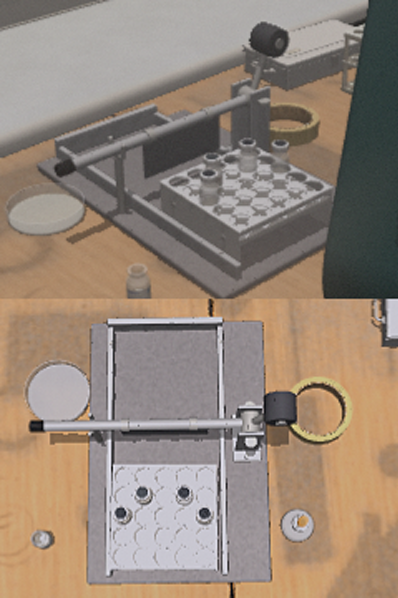

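Call:
carry_out([
  [[0,-0.014,-0.043,3,-1],[0,-0.028,-0.086,6,-1],[0,-0.043,-0.129,9,-1],[0,-0.057,-0.171,12,-1],[0,-0.071,-0.214,15,-1],[0,-0.085,-0.257,18,-1],[0,-0.1,-0.3,21,-1],[0,-0.114,-0.343,24,-1],[0,-0.128,-0.386,27,-1],[0,-0.142,-0.429,27,-1],[0,-0.157,-0.471,27,-1],[0,-0.171,-0.514,27,-1],[0,-0.171,-0.514,27,-1],[0,-0.171,-0.514,27,-1]],
])

```text
time: 3.05
position: [613.5, -113.3, 231.1]
tcp_rot: [-0.707, 0.018, 0.707, 0.018]
force: [0.1, 0.1, -0.1]
opening: 0.2
```

Call:
carry_out([
  [[0.03,0,0,0,-1],[0.06,0,0,0,-1],[0.078,0,0,0,-1],[0.078,0,0,0,-1]],
])

```text
time: 3.55
position: [612.2, -113.9, 152.4]
tcp_rot: [-0.706, 0.018, 0.708, 0.018]
force: [0.4, 0.2, -0.3]
opening: 0.1
```

Run:
```python
from h import *
s=observe();print(s["position"],s["force"])
im,d=camera("scene");b,_=camera("top")
x=np.hstack([im[80:320,190:510],b[80:320,160:480]]);cv2.imwrite("pics/c.png",cv2.resize(x,None,fx=1.25,fy=1.25))
```

```text
[ 612.24264672 -113.91415178  152.43007241] [ 0.40510553  0.24222671 -0.28905249]
```

View pics/c.png

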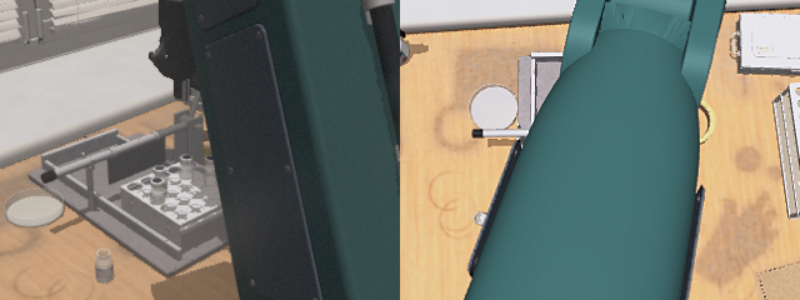

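Call:
carry_out([
  [[0,0.01,0,0,-1],[0,0.02,0,0,-1],[0,0.03,0,0,-1],[0.002,0.04,0,0,-1],[0.004,0.05,0,0,-1],[0.006,0.06,0,0,-1],[0.006,0.07,0,0,-1],[0.006,0.082,0,0,-1],[0.006,0.095,0,0,-1],[0.006,0.115,0,0,-1],[0.006,0.14,0,0,-1],[0.006,0.165,0,0,-1],[0.006,0.19,0,0,-1],[0,0.21,0,0,-1],[0,0.21,0,0,-1],[0,0.21,0,0,-1]],
])

```text
time: 5.65
position: [602.6, -323.6, 153.9]
tcp_rot: [0.707, -0.018, -0.707, -0.018]
force: [0.2, 0.3, 0.9]
opening: -0.2
```

Run:
```python
from h import *
s=observe();print(s["time"],s["position"],s["force"])
im,d=camera("scene");S=tip_of("scene","barrier_end")[:1]+tip_of("scene","tray")[:1]
b,_=camera("top");T=tip_of("top","barrier_end")[:1]+tip_of("top","tray")[:1]
print([(x["score"],w("scene",x["xyz"]).round()) for x in S],[(x["score"],w("top",x["xyz"]).round()) for x in T])
x=np.hstack([im[40:280,190:510],b[80:320,160:480]]);cv2.imwrite("pics/d.png",cv2.resize(x,None,fx=1.25,fy=1.25))
```

```text
5.65 [ 602.55413296 -323.63908867  153.86524033] [0.23757187 0.30219305 0.86261495]
[(0.94, array([ 615., -103.,  351.])), (0.67, array([507., -15.,  11.]))] [(0.7, array([ 617., -170.,  353.])), (0.96, array([508., -10.,  10.]))]
```

View pics/d.png

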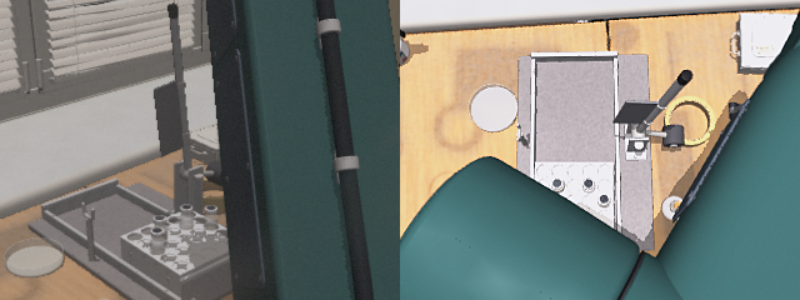

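The barrier now stands raised: in the right half its tube is at about (665,100) and the plate is clear of the lane. The tray is untouched at x≈508. Next I'll go behind the tray.

Call:
carry_out([
  [[-0.02,0,0.02,0,-1],[-0.04,-0.025,0.045,0,-1],[-0.04,-0.055,0.075,0,-1],[-0.04,-0.09,0.105,0,-1],[-0.04,-0.125,0.135,0,-1],[-0.04,-0.16,0.165,0,-1],[-0.04,-0.195,0.19,0,-1],[-0.04,-0.23,0.21,0,-1],[-0.04,-0.265,0.223,0,-1],[-0.04,-0.29,0.223,0,-1],[-0.04,-0.304,0.223,0,-1],[-0.04,-0.304,0.223,0,-1],[-0.04,-0.304,0.223,0,-1]],
])

```text
time: 7.58
position: [395.5, -8.9, 193.9]
tcp_rot: [0.707, -0.018, -0.707, -0.018]
force: [-0.4, 0.8, -0.0]
opening: 0.1
```

Run:
```python
from h import *
s=observe();print(s["time"],s["position"],s["force"])
im,d=camera("wrist");
P=cloud("wrist",d);S=tip_of("wrist","tray")[:1];print([(x["score"],w("wrist",x["xyz"]).round()) for x in S])
m=(d>0)&(abs(P[...,2]-52)<4)&(abs(P[...,1]+15)<90)&(P[...,0]>400)&(P[...,0]<600);q=P[m]
if len(q):
    for y in range(-90,70,20):
        k=q[abs(q[:,1]-y)<4]
        if len(k):print(y,k[:,0].min().round(1),k[:,0].max().round(1))
    print(np.percentile(q[:,1],[1,99]))
im2,_=camera("scene");e=[(x["score"],w("scene",x["xyz"]).round()) for x in tip_of("scene","barrier_end")[:1]];print(e)
cv2.imwrite("pics/e.png",np.vstack([cv2.resize(im,(480,300)),cv2.resize(im2,(480,300))]))
```

```text
7.575 [395.51440468  -8.87073438 193.94850975] [-0.35448984  0.76808504 -0.02374211]
[(0.93, array([509., -13.,  12.]))]
-70 435.7 545.3
-50 441.1 529.8
-30 438.3 542.5
-10 439.5 548.1
10 443.3 523.0
30 443.9 550.0
50 444.0 551.2
[-80.33014062  57.07940371]
[(0.95, array([ 613., -181.,  349.]))]
```

View pics/e.png

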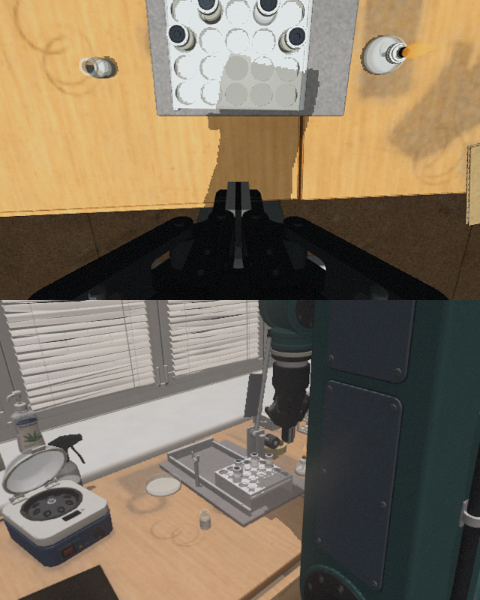

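Call:
carry_out([
  [[0.05,0,0,0,-1],[0.1,0,0,0,-1],[0.14,0,0,0,-1],[0.157,0,0,0,-1],[0.157,0,-0.01,0,-1],[0.157,0,-0.02,0,-1],[0.157,0,-0.028,0,-1],[0.157,0,-0.034,0,-1],[0.157,0,-0.04,0,-1],[0.157,0,-0.046,0,-1],[0.157,0,-0.052,0,-1],[0.157,0,-0.058,0,-1],[0.157,0,-0.064,0,-1],[0.157,0,-0.07,0,-1]],
])

```text
time: 9.52
position: [465.7, -12.5, 36.9]
tcp_rot: [0.707, -0.018, -0.707, -0.018]
force: [-3.7, 0.2, 2.9]
opening: 0.2
```

Call:
carry_out([
  [[0,0,-0.007,0,-1],[0,0,-0.014,0,-1],[0,0,-0.021,0,-1],[0,0,-0.028,0,-1],[0,0,-0.035,0,-1],[0,0,-0.042,0,-1],[0,0,-0.049,0,-1],[0,0,-0.056,0,-1],[0,0,-0.063,0,-1],[0,0,-0.07,0,-1],[0,0,-0.077,0,-1],[0,0,-0.084,0,-1],[0,0,-0.091,0,-1],[0,0,-0.098,0,-1],[0,0,-0.105,0,-1],[0,0,-0.112,0,-1],[0,0,-0.119,0,-1],[0,0,-0.126,0,-1],[0,0,-0.133,0,-1],[0,0,-0.14,0,-1]],
])

```text
time: 12.02
position: [606.0, -19.7, 36.9]
tcp_rot: [0.707, -0.018, -0.707, -0.018]
force: [-3.7, 0.9, 2.1]
opening: -0.0
```

Run:
```python
from h import *
s=observe();print(s["time"],s["position"],s["force"])
im,d=camera("wrist");print([(x["score"],w("wrist",x["xyz"]).round()) for x in tip_of("wrist","tray")[:1]])
im2,_=camera("scene");print([(x["score"],w("scene",x["xyz"]).round()) for l in("tray","barrier_end") for x in tip_of("scene",l)[:1]])
cv2.imwrite("pics/f.png",np.vstack([cv2.resize(im,(480,300)),cv2.resize(im2,(480,300))]))
```

```text
12.025 [605.99818287 -19.71702157  36.9485026 ] [-3.6926086   0.93841629  2.1127322 ]
[(0.71, array([693., -20.,   9.]))]
[(0.87, array([690., -21.,  12.])), (0.34, array([690., -22.,  13.]))]
```

View pics/f.png

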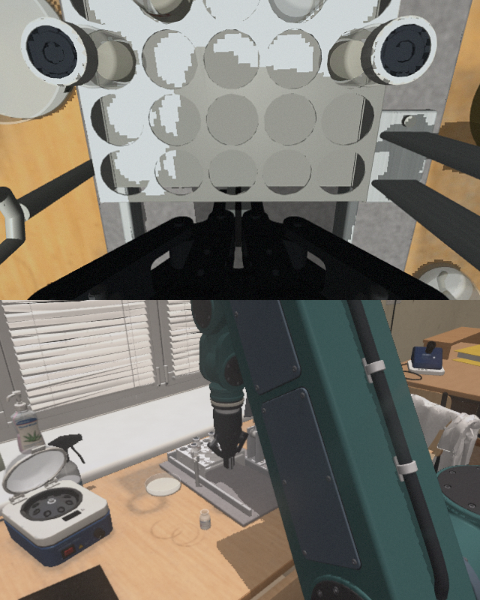

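Call:
carry_out([
  [[0,0,-0.005,0,-1],[0,0,-0.01,0,-1],[0,0,-0.015,0,-1],[0,0,-0.019,0,-1],[0,0,-0.022,0,-1],[0,0,-0.025,0,-1]],
])

```text
time: 13.02
position: [630.9, -21.0, 36.9]
tcp_rot: [0.707, -0.018, -0.707, -0.018]
force: [-4.8, 0.5, 1.5]
opening: 0.0
```

Call:
carry_out([
  [[0,0,-0.002,0,-1],[0,0,-0.004,0,-1],[0,0,-0.005,0,-1]],
])

```text
time: 13.4
position: [636.0, -21.3, 37.0]
tcp_rot: [0.707, -0.018, -0.707, -0.018]
force: [-3.5, 0.4, 1.9]
opening: 0.1
```

Call:
carry_out([
  [[0,0,-0.002,0,-1],[0,0,-0.003,0,-1],[0,0,-0.004,0,-1]],
])

```text
time: 13.78
position: [636.8, -21.1, 36.8]
tcp_rot: [-0.705, 0.018, 0.709, 0.018]
force: [-26.1, 0.9, 19.4]
opening: -0.1
```

Call:
carry_out([
  [[0,0,0.005,0,-1],[0,0,0.02,0,-1],[0,0,0.05,0,-1],[0,0,0.09,0,-1],[0,0,0.13,0,-1],[-0.04,0,0.17,0,-1],[-0.09,0,0.2,0,-1],[-0.15,0,0.22,0,-1],[-0.16,0,0.23,0,-1],[-0.16,0,0.23,0,-1]],
])

```text
time: 15.02
position: [408.2, -9.4, 198.5]
tcp_rot: [-0.706, 0.018, 0.708, 0.018]
force: [0.1, 0.3, 0.2]
opening: 0.3
```

Run:
```python
from h import *
s=observe();print(s["time"],s["position"],s["force"],s["dq"])
im,d=camera("wrist");print([(x["score"],w("wrist",x["xyz"]).round()) for x in tip_of("wrist","tray")[:1]+tip_of("wrist","bay")[:1]])
im2,_=camera("scene");print([(l,x["score"],w("scene",x["xyz"]).round()) for l in("tray","bay","barrier_end","tape","open_vial","dish") for x in tip_of("scene",l)[:1]])
b,_=camera("top");print([(l,x["score"],w("top",x["xyz"]).round()) for l in("tray","bay","barrier_end","tape","lamp") for x in tip_of("top",l)[:1]])
cv2.imwrite("pics/g.png",np.hstack([cv2.resize(im,(400,250)),cv2.resize(im2[100:300,190:510],(400,250))]))
```

```text
15.025 [408.23000646  -9.44825192 198.47373579] [0.12722647 0.30646744 0.18863682] [ 0.00065256  0.04232657 -0.02045001 -0.0236533   0.00162939  0.00274841]
[]
[('tray', 0.58, array([719., -25.,  14.])), ('bay', 0.62, array([723., -27.,   8.])), ('tape', 0.87, array([ 650., -245.,   -1.])), ('open_vial', 0.63, array([490., 162.,  -3.])), ('dish', 0.57, array([702., 131.,   3.]))]
[('tray', 0.63, array([725., -19.,  10.])), ('barrier_end', 0.57, array([ 616., -179.,  351.])), ('tape', 0.63, array([ 648., -243.,    1.])), ('lamp', 0.67, array([ 487., -199.,   -1.]))]
```

View pics/g.png

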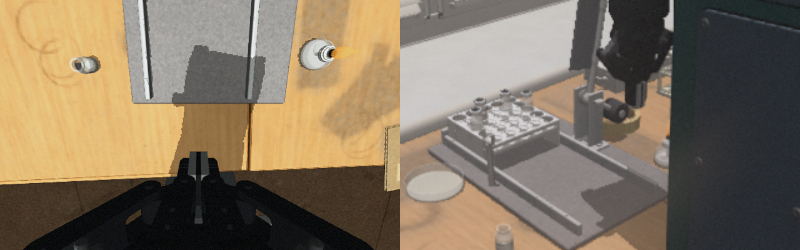

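The tray is home against the stop at about (500,130), with its four vials standing. The barrier is raised, the bystanders haven't moved, and the robot is clear.

```bash
python3 -c "
from plant import *
print(job_done())"
```

```text
the job is handed in; nothing more can be done
None
```

The barrier arm is up and staying up by itself, and the tray is fully home against the end stop. I handed the job in at about 15 s of the 59 s, and no verdict was reported.

- **Barrier:** the tool could only point straight down, so it couldn't reach under the free end. Instead I swept the shut fingertips sideways against the counterweight until the arm passed its balance point and swung up. The last check put its end at (616, -179, 351) mm, where a fully raised arm should be.
- **Tray:** I pushed its rear face along the lane with the fingertips at about 4 N. It met the stop within 1 mm of the expected place, where the force rose to 26 N, and I then backed off. The wrist force now reads about 0.
- **Last checks:** the picture shows the four vials standing in the tray. The bystanders re-measured were within about 5 mm of where they started.
- **Disagreements:** the two cameras put the tray at (719, -25) and (725, -19) mm. The bay should be at about (718, -25), so the second is about 9 mm off. I trusted the contact with the stop and the first reading. In the final look the scene camera did not find the arm's end and the wrist camera did not find the tray, because each was out of view or hidden.

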